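# Third hand: turn the slotted post upright and hold it against the sprung stop

### The job

I am going to screw a cradle onto the round aluminium post, so be my third hand: first turn the post (rolling it on the bench does it) until its long dark slot faces straight up. Then, keeping the slot up and the post lying on the bench, press one end of it squarely and centrally into the spring-backed pad of the steel stop until the pad is about half-way in, never all the way to its end stop, and finish while still holding it there steadily. Leave the bur block, the jar and the cradle where they are.

Things in the scene. Friction and masses are not known exactly. Their poses are not given: they have to be found in the camera images.
- post_center (a point): Centre of the round aluminium post, a cylinder 36 mm across and 120 mm long, 0.26 to 0.40 kg, lying loose on the bench (centre 18 mm up). x axis: along the post; z axis: from the centre towards the flush dark slot (90 x 10 mm), which at first leans 66 degrees from up, away from the robot. Pressed on top and moved level across, it turns 1 rad per 36 mm. Both ends are alike.
- stop_axis (a point): Point on the bench-fixed steel stop: 18 mm above the bench, at the middle of the unpressed pad's front face. y axis: level, out of the face, to where the post goes; x axis: level, along the face. Seen from here the base plate (110 mm along x, 8 mm thick) spans y -102 to -29 mm, the upright back plate, 70 mm high, y -52 to -42 mm.
- pad (a joint): Travel of the sprung pad into the stop (along the stop's -y), m: 0 unpressed, 0.024 at its end stop. Spring rate 0.75 N per mm, so half-way (12 mm) is about 9 N; it springs back when let go. The pad is a grey plate 70 mm wide, 44 mm high, 12 mm thick, its underside 10 mm above the bench.
- bur_block: Bystander: yellow block 50 x 50 x 22 mm with five burs standing in it, 51 mm high in all; origin at the centre of its underside. Leave alone.
- jar: Bystander: clear jar with a black lid, 48 mm in diameter, 55 mm high; origin at the centre of its underside. Leave alone.
- cradle: Bystander: dark steel cradle, plate 50 x 140 mm with four prongs, 33 mm high; origin at the centre of its underside, y along its length. Leave alone.

How it is judged:
On the way:
1. the slot faces up (within 0.3 rad) before the pad is pressed (angle between post_center's own z axis and vertical below 0.3 rad and value of joint pad below 0.003 m), for 0.2 s.
At the end, for the whole second after the job is handed in: Through the last second the robot holds the post still, lying on the bench (centre below 24 mm), slot up within 0.3 rad, its axis within 0.15 rad of the stop's and within 15 mm of the pad's middle, pressing the pad 8 to 16 mm in (5 to 14 N), with the robot touching the post and not the pad (angle between post_center's own z axis and vertical below 0.3 rad and height (world z) of post_center below 0.024 m and value of joint pad between 0.008 and 0.016 m and contact force between post and pad between 5 and 14 N and contact force between each of the fingers, the arm and pad below 0.5 N and contact force between any of the fingers, the arm and post above 3 N and angle between the x axis of post_center and the y axis of stop_axis, either way round below 0.15 rad and x of post_center in the frame of stop_axis between -0.015 and 0.015 m and linear speed of post below 0.01 m/s and velocity of joint pad between -0.005 and 0.005 m/s); the arm keeps its last pose, push and grip.
It fails at once if the pad is driven to its end stop (value of joint pad above 0.0225 m).
It fails at once if a bystander is disturbed (distance of any of bur_block, jar, cradle from where it was at the start of the episode above 0.02 m).
It also fails if it takes over 61 s, if anything falls off the work surface, if the arm or the gripper's body presses on something with over 40 N, if the wrist force passes 120 N, or if a joint passes its speed limit or range.

### The arm

A 6-joint arm with a two-finger parallel gripper is mounted at the origin on the work surface. World frame = base frame: x ahead of the robot, y to its left, z up, the work surface at z = 0. Lengths are in m, angles in rad, forces in N, time in s.
With the tool pointing down it reaches from about 0.35 to 0.85 m from the base axis. Payload 8.1 kg.
Tool frame: the origin (TCP) lies on the centre line of the jaws, within the pads' length; the fingertips stand 22 mm ahead of it and the grasp point (between the pads) lies 3 mm ahead of it; z points along the fingers, y is the line along which they close (so a half turn about z gives the same grasp; the last joint's range is limited). The gripper opens to 93 mm and grips with 3 to 60 N. Pads are 15 mm wide; open, the fingers measure 128 mm over their backs; the gripper's body (75 mm by 188 mm) begins 65 mm behind the grasp point.
Start: joints at [-1.281, 0.13, 1.488, -0, 1.523, -0.085], TCP at [0.22, -0.558, 0.241] pointing down, gripper open.
Joint ranges: [-2.96, 2.96], [-0.89, 2.26], [0.02, 2.5], [-1.34, 4.48], [0, 2.73], [-2.66, 2.66]. Speed limits (rad/s): [2.39, 2.39, 2.79, 3.14, 3.14, 3.14].

### API

Orientations are given as a unit quaternion [w, x, y, z].
In Python, from plant import bot gives the robot as it stands. Calls block until the motion is done:
- bot.move_ptp(position, orientation): joint-space move of the TCP to a pose.
- bot.servo_line(position, frame=None, speed=0.15, stop_force=None): straight line of the TCP; frame=None keeps the orientation; speed is the mean speed in m/s. With stop_force (N) it stops when the force on the tool has changed by that much, and returns True; else False.
- bot.move_joints(angles): joint-space move.
- bot.move_gripper(opening, grip_force=None): finger opening in m; grip_force is the grip in N (None keeps the last); returns when the fingers have stopped.
- bot.wait(seconds).
- bot.solve_ik(position, orientation): joint angles nearest the present ones, or None.
- bot.get_state(): the state.
- bot.capture(name): name is "scene" or "top"; returns a dict with "color" (384x512x3 uint8, red, green, blue), "vfov" (degrees; the focal length in pixels is half the picture's height over the tangent of half this angle, whatever the lens; pixels are square), "cx", "cy" (the principal point, pixels), "cam_to_world" (4x4, takes a point from camera to world coordinates). Camera axes: x right, y up, looking along -z (the intrinsics and any distortion apply to the point x, -y, -z); pixel columns grow to the right and rows downward; lengths in m; the calibration is good to about 2 mm. A picture is of the moment at which its call begins. There is no depth.
A pose or a line that the arm cannot do raises bot.PlanningError and nothing moves.
- bot.sign_off(): hands the job in; it is judged then, once.
The state is a dict: "clock": time; "q": joint angles; "qvel": joint speeds; "tau": joint torques, N m; "tool_pos": TCP position; "ee_rot": TCP orientation; "ft_force": force on the tool from outside, world axes, zero at the start; "moment": the same for the moment, N m; "opening": finger opening in m; "grip_force": force on a finger pad.
Only numpy, scipy, OpenCV 4.12 (cv2) and the standard library are available. Lean on these libraries where they do the work, as an engineer would, in place of code of your own. Each camera call takes 0.05 s, during which the arm holds its last target. There are 200 camera calls.

## Working session

There is one attempt and no reset: what is moved stays moved. The work goes in short steps, each a Python script; the robot and the scene stay as the last script left them, time stands still between calls to the robot, and variables do not carry over. Pictures are saved under pics/ and viewed, at most 10 in all, crops included, and the job is handed in when it is done.

```bash
mkdir -p pics; ls; python3 - <<'E'
from plant import bot
import cv2,numpy as np
for n in("scene","top"):
    c=bot.capture(n); cv2.imwrite(f"pics/{n}0.png",c["color"][:,:,::-1])
    print(n,{k:(np.round(v,4).tolist() if k=="cam_to_world" else v) for k,v in c.items() if k!="color"})
print(bot.get_state())
E
```

```text
pics
scene {'vfov': 45.624345666420155, 'cx': 253.536579092142, 'cy': 190.6761720108583, 'cam_to_world': [[0.5027, -0.459, 0.7326, 1.3438], [0.8645, 0.2613, -0.4295, -0.4095], [0.0057, 0.8492, 0.5281, 0.6347], [0.0, 0.0, 0.0, 1.0]]}
top {'vfov': 53.43965007236986, 'cx': 249.18190715760255, 'cy': 194.79457740419824, 'cam_to_world': [[0.005, 0.9902, -0.1393, 0.4522], [-1.0, 0.0041, -0.0071, 0.0411], [-0.0065, 0.1393, 0.9902, 0.9578], [0.0, 0.0, 0.0, 1.0]]}
{'clock': 0.1, 'q': array([-1.28141905e+00,  1.31071825e-01,  1.48917581e+00,  3.16858181e-05,
        1.52297695e+00, -8.53965174e-02]), 'qvel': array([-0.00086877, -0.00257972, -0.00319433,  0.00085374, -0.00094834,
       -0.00104942]), 'tau': array([ 1.05029155e-04, -5.61342037e+01, -4.93097341e+01,  7.69237569e-02,
        2.90797069e-02, -4.26918439e-05]), 'tool_pos': array([ 0.21953581, -0.55788896,  0.23969758]), 'ee_rot': array([-8.13333275e-04,  9.82494206e-01,  1.86291355e-01, -6.73341583e-05]), 'ft_force': array([ 0.63630437, -0.41475751, -0.23912102]), 'moment': array([-0.02825809,  0.01311171, -0.00745392]), 'grip_force': 0.0, 'opening': 0.09273486894177595}
```

View pics/scene0.png

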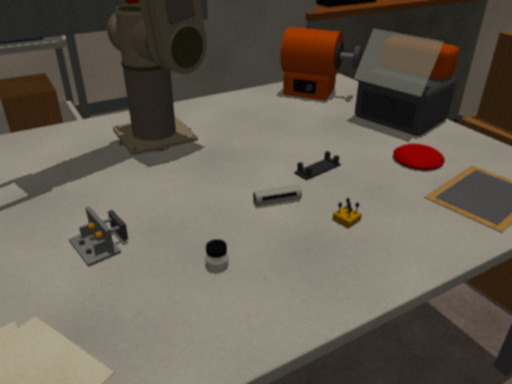

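View pics/top0.png

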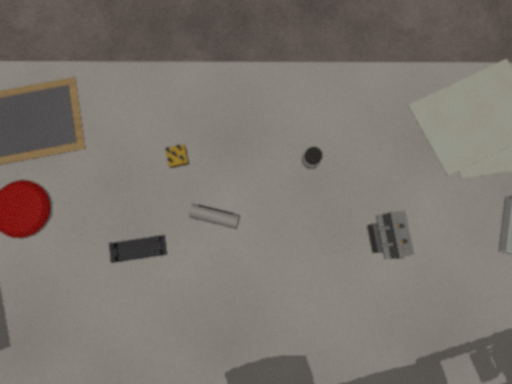

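The scene view shows the post at (277,196), the stop at (100,235), the jar at (216,255), the bur block at (347,213) and the cradle at (318,165). In the top view the post is at (215,215) and the stop at (392,236), with its dark pad on the left at (375,238), facing world +y. I'll enlarge both.

```bash
python3 - <<'E'
import cv2,numpy as np
t=cv2.imread("pics/top0.png"); s=cv2.imread("pics/scene0.png")
r=lambda im,x,y,w,h:cv2.resize(im[y:y+h,x:x+w],(400,300),interpolation=cv2.INTER_CUBIC)
o=np.vstack([np.hstack([r(t,175,190,80,60),r(t,355,205,80,60)]),np.hstack([r(s,237,165,80,60),r(s,60,205,80,60)])])
o=cv2.convertScaleAbs(o,alpha=1.5)
cv2.imwrite("pics/crop0.png",o)
E
```

```text
(no output)
```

View pics/crop0.png

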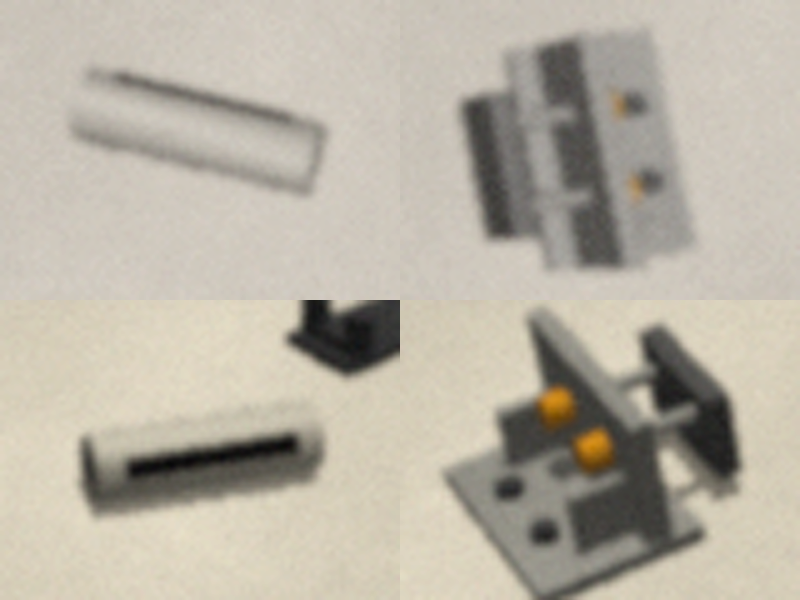

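The crop gives the post outline and the stop. In the top view the dark band at crop (460–520, 95–240) is the pad's front face, and the lighter strip behind it is the pad's top.

```bash
cat > h.py <<'E'
import numpy as np
from plant import bot
def ray(c,px,z):
    f=192/np.tan(np.radians(c["vfov"])/2); M=c["cam_to_world"]
    d=M[:3,:3]@np.array([(px[0]-c["cx"])/f,-(px[1]-c["cy"])/f,-1]); o=M[:3,3]
    return (o+d*(z-o[2])/d[2])[:2]
E
python3 - <<'E'
from h import *
t=bot.capture("top"); s=bot.capture("scene")
C=lambda p,o:(p[0]/5+o[0],p[1]/5+o[1])
pr=lambda n,a,b:print(n,a.round(4),b.round(4),"mid",((a+b)/2).round(4),"len",np.linalg.norm(a-b).round(4),"ang",np.degrees(np.arctan2(*(b-a)[::-1])).round(1))
def line(n,c,p,q,o,z): pr(n,ray(c,C(p,o),z),ray(c,C(q,o),z))
A=(175,190);B=(355,205);S=(237,165);D=(60,205)
line("post top",t,(81,100),(317,160),A,.018)
line("post topedge",t,(90,68),(325,128),A,.018)
line("post scene",s,(90,475),(315,440),(S[0],S[1]-60),.018)
line("face low",t,(60,100),(88,240),B,.010)
line("face high",t,(93,95),(117,240),B,.054)
line("base back",t,(250,30),(295,245),B,.008)
line("base front",t,(105,50),(147,268),B,.008)
line("pad scene top front",s,(262,325),(335,400),(D[0],D[1]-60),.054)
E
```

```text
post top [0.5458 0.1913] [0.5166 0.0741] mid [0.5312 0.1327] len 0.1208 ang -104.0
post topedge [0.5618 0.1872] [0.5324 0.0703] mid [0.5471 0.1287] len 0.1206 ang -104.1
post scene [0.5278 0.0732] [0.5562 0.1891] mid [0.542  0.1312] len 0.1193 ang 76.2
face low [ 0.5112 -0.2443] [ 0.4427 -0.2554] mid [ 0.477  -0.2498] len 0.0694 ang -170.8
face high [ 0.5109 -0.2467] [ 0.4432 -0.2552] mid [ 0.4771 -0.2509] len 0.0682 ang -172.9
base back [ 0.5466 -0.3408] [ 0.4408 -0.3573] mid [ 0.4937 -0.349 ] len 0.1071 ang -171.1
base front [ 0.5363 -0.2682] [ 0.4293 -0.2843] mid [ 0.4828 -0.2763] len 0.1083 ang -171.4
pad scene top front [ 0.4522 -0.2544] [ 0.5244 -0.243 ] mid [ 0.4883 -0.2487] len 0.073 ang 9.0
```

Post: centre about (0.532, 0.132), axis at 76°. Stop: face at about (0.478, -0.249), outward normal at about 98.7°. Next I roll the post towards the robot with closed fingertips, a 41.5 mm stroke.

```bash
cat >> h.py <<'E'
def down(deg): a=np.radians(deg)/2; return [0,np.cos(a),np.sin(a),0]   # tool x at deg in the plane
def st(): 
    s=bot.get_state(); print("t",round(s["clock"],2),"pos",s["tool_pos"].round(4),"F",s["ft_force"].round(1),"open",round(s["opening"],4),"grip",s["grip_force"]); return s
E
python3 - <<'E'
from h import *
import cv2
P=np.array([.532,.132]); u=np.array([-np.sin(np.radians(76)),np.cos(np.radians(76))])
a=P-10.4e-3*u; b=a+41.5e-3*u; Q=down(76)
bot.move_gripper(0.0,20)
bot.move_ptp([*a,.10],Q); st()
print(bot.servo_line([*a,.050],speed=.03,stop_force=8)); z=st()["tool_pos"][2]
bot.servo_line([*b,z],speed=.03); st()
bot.servo_line([*b,.16],speed=.1)
bot.move_ptp([.40,.30,.25],Q); st()
ims=[]
for n,(x,y) in(("top",(175,190)),("scene",(237,165))):
    c=bot.capture(n)["color"][:,:,::-1]; cv2.imwrite(f"pics/{n}1.png",c)
    ims.append(cv2.resize(c[y:y+60,x:x+80],(400,300),interpolation=cv2.INTER_CUBIC))
cv2.imwrite("pics/crop1.png",cv2.convertScaleAbs(np.hstack(ims),alpha=1.5))
E
```

```text
t 4.38 pos [0.5425 0.1288 0.1002] F [-0.4 -0.2 -0.6] open 0.0005 grip 0.0
True
t 5.66 pos [0.5428 0.1293 0.0575] F [ 0.3 -0.8  4. ] open 0.0004 grip 2.225751131772995
t 7.17 pos [0.5018 0.1396 0.0573] F [-0.3 -1.3  0. ] open 0.0007 grip 0.0
t 9.19 pos [0.4001 0.2993 0.249 ] F [-0.1 -0.7 -0.7] open 0.0002 grip 0.0
```

View pics/crop1.png

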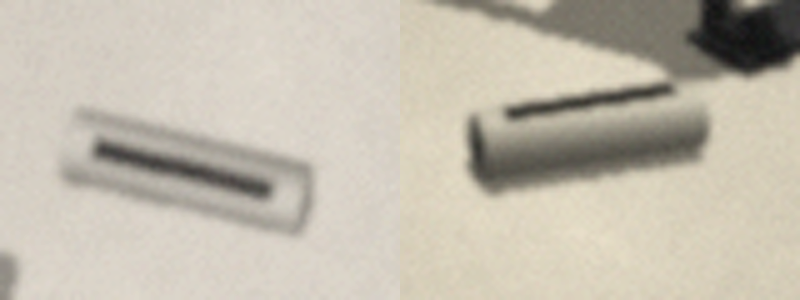

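The slot is now near the top of the post, with its centre at crop (182,169) and the outline's centre at (187,171). I'll measure the residual tilt with rays.

```bash
python3 - <<'E'
from h import *
t=bot.capture("top"); C=lambda p:(p[0]/5+175,p[1]/5+190)
e1=ray(t,C((70,143.5)),.018); e2=ray(t,C((304,199)),.018)
s1=ray(t,C((95,149)),.036); s2=ray(t,C((271,189)),.036)
ax=(e1-e2)/np.linalg.norm(e1-e2); n=np.array([ax[1],-ax[0]])
c=(e1+e2)/2
print(c,np.degrees(np.arctan2(ax[1],ax[0])),np.linalg.norm(e1-e2),"slot offset across mm",((s1+s2)/2-c)@n*1e3,"along",((s1+s2)/2-c)@ax*1e3, np.degrees(np.arctan2(*(s1-s2)[::-1])))
E
```

```text
[0.51081824 0.13821528] 76.98587538505518 0.11890055546814994 slot offset across mm -0.06609549166261455 along 0.016978802880951917 77.51893161368262
```

```bash
python3 - <<'E'
from h import *
import cv2
P=[.511,.138]; Q=down(77)
bot.move_gripper(.060)
bot.move_ptp([*P,.12],Q)
bot.servo_line([*P,.026],speed=.06); st()
bot.move_gripper(0.0,40); st()
bot.servo_line([*P,.034],speed=.03); st()
S=np.array([.478,-.249]); a=98.7; n=np.array([np.cos(np.radians(a)),np.sin(np.radians(a))])
T=S+n*.085
bot.servo_line([*T,.034],frame=down(a),speed=.10); st()
bot.wait(.3)
c=bot.capture("top")["color"][:,:,::-1]; d=bot.capture("scene")["color"][:,:,::-1]
r=lambda im,x,y,w,h:cv2.resize(im[y:y+h,x:x+w],(400,300),interpolation=cv2.INTER_CUBIC)
cv2.imwrite("pics/crop2.png",cv2.convertScaleAbs(np.hstack([r(c,300,190,100,75),r(d,80,165,120,90)]),alpha=1.5))
E
```

```text
t 13.06 pos [0.5113 0.1381 0.0264] F [0.4 0.1 1.3] open 0.0597 grip 0.0
t 13.59 pos [0.5114 0.138  0.0262] F [1.2 0.2 0.6] open 0.0353 grip 39.99600827693939
t 14.01 pos [0.5108 0.138  0.034 ] F [-0.2 -0.9 -3.9] open 0.0347 grip 39.99371409416199
t 17.23 pos [ 0.4651 -0.1647  0.034 ] F [-0.9  0.2 -5.1] open 0.0353 grip 39.99322593212128
```

View pics/crop2.png

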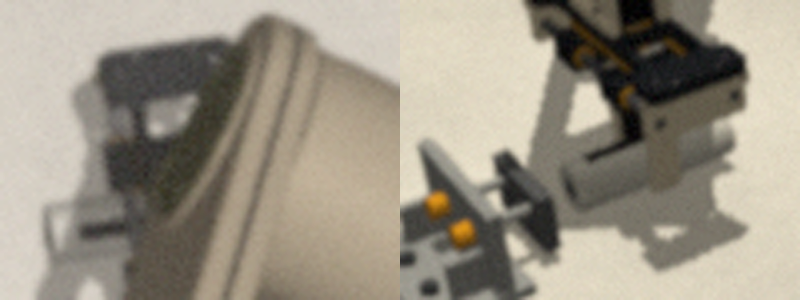

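Post held level with the slot on top, its end about 25 mm short of the pad and lined up with it. Now I lower it to the bench and press in small steps, watching the force.

```bash
python3 - <<'E'
from h import *
S=np.array([.478,-.249]); a=98.7; n=np.array([np.cos(np.radians(a)),np.sin(np.radians(a))])
T=S+n*.085
bot.servo_line([*T,.0265],speed=.02); bot.wait(.3); st()
F0=None
for d in [.010,.016]+list(np.arange(.020,.0405,.002)):
    bot.servo_line([*(T-n*d),.0265],speed=.02); bot.wait(.3)
    f=np.mean([bot.get_state()["ft_force"] for _ in range(1)],0); s=bot.get_state()
    if F0 is None:F0=f@n
    adv=(T-s["tool_pos"][:2])@n
    print(round(d*1e3,1),"adv",round(adv*1e3,2),"Fn",round(f@n-F0,2),"Fz",round(f[2],1),round(s["clock"],1))
    if f@n-F0>7.5: break
E
```

```text
t 18.45 pos [ 0.4651 -0.165   0.0264] F [-0.1 -0.8 -4.2] open 0.0351 grip 39.993258118629456Traceback (most recent call last):
  File "<stdin>", line 9, in <module>
ValueError: matmul: Input operand 1 has a mismatch in its core dimension 0, with gufunc signature (n?,k),(k,m?)->(n?,m?) (size 2 is different from 3)
```

```bash
python3 - <<'E'
from h import *
S=np.array([.478,-.249]); a=98.7; n=np.array([np.cos(np.radians(a)),np.sin(np.radians(a))])
T=S+n*.085
print(bot.servo_line([*(T-n*.010),.0238],speed=.01,stop_force=4)); bot.wait(.2); z=st()["tool_pos"][2]
F0=None
for d in [.016]+list(np.arange(.020,.0405,.002)):
    bot.servo_line([*(T-n*d),z],speed=.02); bot.wait(.2)
    F=[]
    for _ in range(5): F.append(bot.get_state()["ft_force"]); bot.wait(.02)
    f=np.mean(F,0); fn=f[:2]@n; s=bot.get_state()
    if F0 is None:F0=fn
    adv=(T-s["tool_pos"][:2])@n
    print(round(d*1e3,1),"adv",round(adv*1e3,2),"Fn",round(fn-F0,2),"Fz",round(f[2],1),round(s["clock"],1))
    if fn-F0>7.5: break
E
```

```text
True
t 19.81 pos [ 0.4668 -0.1748  0.0262] F [-0.6  0.6  5.3] open 0.0351 grip 39.995620250701904
16.0 adv 16.08 Fn 0.0 Fz -1.7 20.6
20.0 adv 20.09 Fn 1.89 Fz -0.2 21.2
22.0 adv 22.04 Fn 3.19 Fz 0.9 21.8
24.0 adv 24.05 Fn 3.42 Fz 1.3 22.3
26.0 adv 26.07 Fn 3.46 Fz 2.0 22.8
28.0 adv 27.76 Fn 6.39 Fz 3.4 23.4
30.0 adv 29.59 Fn 7.74 Fz 4.3 23.9
```

```bash
python3 - <<'E'
from h import *
import cv2
S=np.array([.478,-.249]); a=98.7; n=np.array([np.cos(np.radians(a)),np.sin(np.radians(a))])
T=S+n*.085; z=.0262
for d in (.032,.034,.036):
    bot.servo_line([*(T-n*d),z],speed=.02); bot.wait(.2)
    F=[]
    for _ in range(5): F.append(bot.get_state()["ft_force"]); bot.wait(.02)
    f=np.mean(F,0); s=bot.get_state()
    print(d,"adv",round((T-s["tool_pos"][:2])@n*1e3,2),"Fn raw",round(f[:2]@n,2),"Fz",round(f[2],1),round(s["clock"],1))
c=bot.capture("top")["color"][:,:,::-1]; d=bot.capture("scene")["color"][:,:,::-1]
r=lambda im,x,y,w,h:cv2.resize(im[y:y+h,x:x+w],(400,300),interpolation=cv2.INTER_CUBIC)
cv2.imwrite("pics/crop3.png",cv2.convertScaleAbs(np.hstack([r(c,335,200,80,60),r(d,60,190,100,75)]),alpha=1.5))
E
```

```text
0.032 adv 31.25 Fn raw 7.72 Fz 5.5 24.4
0.034 adv 32.86 Fn raw 9.23 Fz 7.0 25.0
0.036 adv 34.5 Fn raw 11.73 Fz 8.2 25.5
```

View pics/crop3.png

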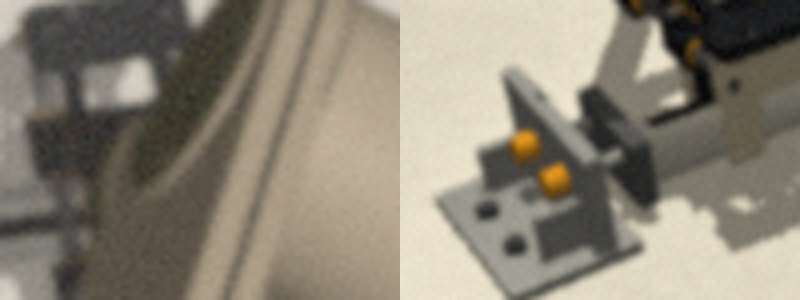

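The scene view shows the pad pushed part-way towards the back plate, with the post end square and central against it. I'll measure the pad travel by matching the pad's patch between this picture and the first one.

```bash
python3 - <<'E'
from h import *
import cv2
c=bot.capture("scene"); now=cv2.cvtColor(c["color"],cv2.COLOR_RGB2GRAY).astype(np.float32); ini=cv2.cvtColor(cv2.imread("pics/scene0.png"),cv2.COLOR_BGR2GRAY).astype(np.float32)
k=4; N=cv2.resize(now,None,fx=k,fy=k,interpolation=cv2.INTER_CUBIC);I=cv2.resize(ini,None,fx=k,fy=k,interpolation=cv2.INTER_CUBIC)
def proj(p):
    M=np.linalg.inv(c["cam_to_world"]); q=M@np.array([*p,1]); f=192/np.tan(np.radians(c["vfov"])/2)
    return np.array([c["cx"]+f*q[0]/-q[2],c["cy"]-f*q[1]/-q[2]])
n=np.array([np.cos(np.radians(98.7)),np.sin(np.radians(98.7)),0]); p0=np.array([.478,-.249,.05])
print("px for 12mm",proj(p0-n*.012)-proj(p0))
for nm,(x0,y0,x1,y1) in dict(padcorner=(108,206,118,216),padtop=(108,206,124,222),static=(75,240,100,258)).items():
    t=I[y0*k:y1*k,x0*k:x1*k]; m=10
    R=cv2.matchTemplate(N[(y0-m)*k:(y1+m)*k,(x0-m)*k:(x1+m)*k],t,cv2.TM_CCOEFF_NORMED)
    _,v,_,l=cv2.minMaxLoc(R); print(nm,round(v,3),l[0]/k-m,l[1]/k-m)
print(proj(p0))
E
```

```text
px for 12mm [-5.10459581  1.95000592]
padcorner 0.864 -2.25 2.25
padtop 0.861 -2.5 2.25
static 0.998 0.0 0.0
[118.31252223 216.50726201]
```

```bash
cat >> h.py <<'E'
S=np.array([.478,-.249]); n=np.array([np.cos(np.radians(98.7)),np.sin(np.radians(98.7))]); T=S+n*.085
def go(d,z,sp=.01):
    bot.servo_line([*(T-n*d),z],speed=sp); bot.wait(.2); F=[]
    for _ in range(10): F.append(bot.get_state()["ft_force"]); bot.wait(.02)
    f=np.mean(F,0); s=bot.get_state()
    print(d,z,"adv",round((T-s["tool_pos"][:2])@n*1e3,2),"side",round(float((s["tool_pos"][:2]-S)@[n[1],-n[0]])*1e3,2),"z",s["tool_pos"][2].round(4),"Fn",round(f[:2]@n,2),"Fz",round(f[2],1),round(s["clock"],1))
E
python3 - <<'E'
from h import *
import cv2
go(.036,.0262); go(.036,.0257+.001); go(.036,.0272)
c=bot.capture("scene"); G=lambda a:cv2.GaussianBlur(a.astype(np.float32),(0,0),.5)
now=G(cv2.cvtColor(c["color"],cv2.COLOR_RGB2GRAY)); ini=G(cv2.cvtColor(cv2.imread("pics/scene0.png"),cv2.COLOR_BGR2GRAY))
u=np.array([-5.105,1.95])/12
for (x0,y0,x1,y1) in ((106,205,118,217),(110,204,122,216),(112,206,126,220)):
    X,Y=np.meshgrid(np.arange(x0,x1),np.arange(y0,y1)); t=ini[y0:y1,x0:x1]
    sc=[np.corrcoef(t.ravel(),cv2.remap(now,(X+u[0]*d).astype(np.float32),(Y+u[1]*d).astype(np.float32),cv2.INTER_CUBIC).ravel())[0,1] for d in range(0,21)]
    print(np.round(sc,2))
E
```

```text
0.036 0.0262 adv 34.52 side 0.02 z 0.0262 Fn 11.82 Fz 8.3 26.3
0.036 0.0267 adv 34.65 side -0.17 z 0.0262 Fn 9.77 Fz 3.4 26.9
0.036 0.0272 adv 34.7 side -0.28 z 0.0263 Fn 7.26 Fz -2.0 27.5
[0.53 0.59 0.64 0.71 0.75 0.8  0.83 0.84 0.82 0.79 0.73 0.67 0.6  0.52
 0.44 0.36 0.3  0.22 0.16 0.09 0.05]
[ 0.53  0.61  0.67  0.74  0.77  0.79  0.8   0.8   0.79  0.77  0.73  0.69
  0.61  0.53  0.42  0.3   0.2   0.07 -0.02 -0.13 -0.2 ]
[0.51 0.56 0.6  0.66 0.7  0.77 0.81 0.85 0.88 0.88 0.87 0.85 0.81 0.77
 0.71 0.65 0.59 0.48 0.37 0.22 0.11]
```

```bash
python3 - <<'E'
from h import *
go(.038,.0274); go(.0395,.0275)
bot.wait(1); go(.0395,.0276)
import cv2
c=bot.capture("scene"); G=lambda a:cv2.GaussianBlur(a.astype(np.float32),(0,0),.5)
now=G(cv2.cvtColor(c["color"],cv2.COLOR_RGB2GRAY)); ini=G(cv2.cvtColor(cv2.imread("pics/scene0.png"),cv2.COLOR_BGR2GRAY))
u=np.array([-5.105,1.95])/12
for (x0,y0,x1,y1) in ((106,205,118,217),(110,204,122,216),(112,206,126,220)):
    X,Y=np.meshgrid(np.arange(x0,x1),np.arange(y0,y1)); t=ini[y0:y1,x0:x1]
    sc=[np.corrcoef(t.ravel(),cv2.remap(now,(X+u[0]*d).astype(np.float32),(Y+u[1]*d).astype(np.float32),cv2.INTER_CUBIC).ravel())[0,1] for d in range(0,21)]
    print(np.argmax(sc),np.max(sc).round(2))
d=bot.capture("scene")["color"][:,:,::-1]
cv2.imwrite("pics/crop4.png",cv2.convertScaleAbs(cv2.resize(d[150:270,60:220],(800,600),interpolation=cv2.INTER_CUBIC),alpha=1.5))
E
```

```text
0.038 0.0274 adv 36.56 side -0.32 z 0.0263 Fn 7.47 Fz -3.4 28.3
0.0395 0.0275 adv 37.75 side -0.33 z 0.0263 Fn 8.54 Fz -3.3 28.9
0.0395 0.0276 adv 37.77 side -0.34 z 0.0263 Fn 8.68 Fz -3.9 30.5
10 0.84
9 0.8
12 0.87
```

View pics/crop4.png

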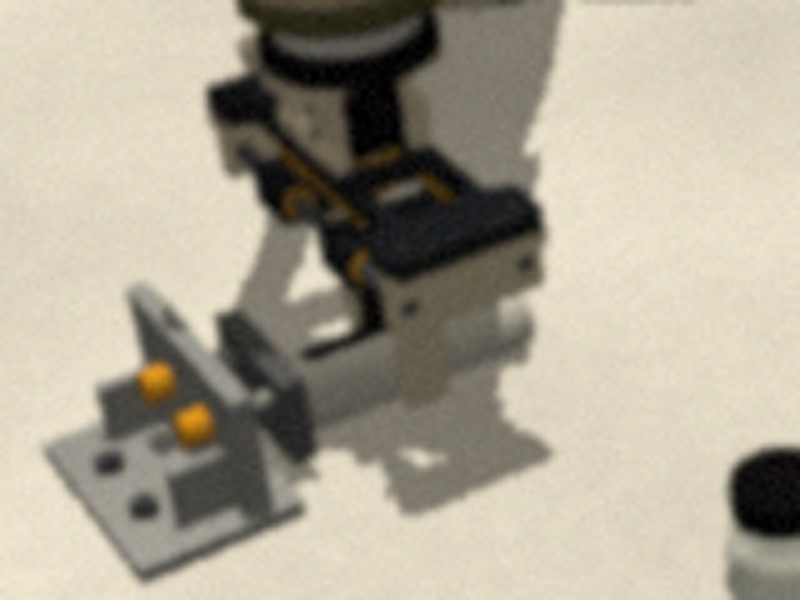

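The view shows the post square on the pad's middle with the slot still up. Force (8.6 N ≈ 11.5 mm), advance (11.7 mm) and image (9–12 mm) agree. I'll ease it slightly down onto the bench and hand in.

```bash
python3 - <<'E'
from h import *
go(.0395,.0272); bot.wait(.5); print(bot.sign_off())
E
```

```text
0.0395 0.0272 adv 37.79 side -0.34 z 0.0262 Fn 9.75 Fz -0.2 31.3
the job is handed in; nothing more can be done
None
```

I handed the job in at about 32 s, with the gripper still holding the post on the bench, slot up, squarely against the pad at an estimated 12 mm in (about 9 N); the bystanders were not touched, and no verdict came back.

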